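# Close the rivet of a linen tag with the treadle of the blue bench press

### The job

A brass linen tag is waiting on the anvil of the blue rivet press on the laundry-room counter. Press that press's spring treadle all the way down to its stop, hold it there for one second to close the rivet, then let it come back up. Leave the treadle of the cream press alone.

Things in the scene. Friction and masses are not known exactly. Their poses are not given: they have to be found in the camera images.
- blue_treadle (a joint): Treadle (steel plate 118 x 66 mm) at the front of the navy-blue bench press, which has a brass disc on its anvil. Base 280 x 110 x 20 mm, bolted down; anvil, column and overhanging head at the other end, 240 mm high. Value in rad: 0 up at rest, 0.40 level at its solid stop. Spring return: a push on the pad takes 3 N to start, 10 N at the stop. It drives the ram down.
- blue_pad (a point): Centre of the top of the black ribbed pad (72 x 62 mm) on the blue press's treadle; moves with it. x: along the plate to its hinge and the column, z: out of the pad. At rest the plate slopes up 0.40 rad away from the column, this point 75 mm above the counter; at the stop it is level, 42 mm up and 10 mm farther from the column. Hinge: 85 mm along +x, 34 mm above the counter. Free edge: 35 mm along -x. Press head (240 mm high) begins 130 mm away.
- cream_treadle (a joint): Treadle of the other press, of the same make and size but cream-coloured and with nothing on its anvil; not to be pressed. Same values: 0 up, 0.40 at its stop.
- cream_pad (a point): Centre of the top of the black ribbed pad on the cream press's treadle plate; same axes, sizes and heights as on the blue press. Not to be pressed.

How it is judged:
By the outcome, as a careful person would: the job done as asked, in the order asked, and still so for the second after the job is handed in, with the robot touching nothing.
It also fails if it takes over 32 s, if anything falls off the work surface, if the arm or the gripper's body presses on something with over 40 N, if the wrist force passes 120 N, or if a joint passes its speed limit or range.

### The arm

A 6-joint arm with a two-finger parallel gripper is mounted at the origin on the work surface. World frame = base frame: x ahead of the robot, y to its left, z up, the work surface at z = 0. Lengths are in m, angles in rad, forces in N, time in s.
With the tool pointing down it reaches from about 0.25 to 0.775 m from the base axis. Payload 4 kg.
Tool frame: the origin (TCP) lies midway between the tips of the shut fingers; the grasp point (between the pads) lies 19 mm behind it; z points along the fingers, y is the direction in which the jaws open and shut (so a half turn about z gives the same grasp; the last joint's range is limited). The gripper opens to 94 mm and grips with 3 to 60 N. Pads are 16 mm wide; open, the fingers measure 119 mm over their backs; the gripper's body (75 mm by 177 mm) begins 78 mm behind the grasp point.
Start: joints at [-1.294, 0.087, 1.371, -0, 1.684, -0.103], TCP at [0.204, -0.511, 0.206] pointing down, gripper open.
Joint ranges: [-3.1, 3.1], [-0.76, 2.03], [0.27, 2.55], [-1.08, 4.22], [0.17, 2.65], [-2.57, 2.57]. Speed limits (rad/s): [2.79, 2.79, 3.14, 3.14, 3.14, 3.14].

### API

Orientations are given as [roll, pitch, yaw] about the fixed x, y, z axes, in that order (R = Rz(yaw) Ry(pitch) Rx(roll)).
In Python, from bench import robot, cams gives the robot as it stands.
- The arm moves only by the tool step_arm, never from a script. Its argument "plan" is a list that holds one entry, the list of rows, each a list of 5 numbers: the shift along the world's x, y, z in mm, then the turn about the world's z in rad, then the opening in per cent of the stroke, from 0 (shut) to 100 (fully open). In form: [[[tx, ty, tz, turn, fingers], ...]]. A call has 1 to 8 rows; each row is the pose to reach, as a shift and turn from the pose commanded when the call began; what a row does not reach only later rows make up. A row lasts 1/12 s, in which the tool goes at most 41.7 mm and 7.16 degrees, less where a joint would pass 70% of its speed; a pose out of reach is approached as far as the arm can. A call with a gripper value outside its range is refused whole. The fingers move at their own pace and stop on an object; the grip force is fixed at half the most. Time passes only in rows, so rows that repeat a pose let the fingers close. It gives the time, the measured TCP pose, the force and the opening at its end, in the units of the state.
- robot.get_obs(): the state, without advancing time (a new reading comes with each control period).
- cams.snapshot(name): name is "scene" or "top" or "wrist"; returns a dict with "frame" (400x640x3 uint8, red, green, blue), "camera_matrix" (3x3 intrinsics, pixels), "origin" and "attitude" of the camera in the world; the wrist camera has in their place "T_tool_cam" (4x4, takes a point from camera to tool coordinates, whose origin is the TCP and whose axes are the flange's). Camera axes: x right, y down, z forward; pixel columns grow to the right and rows downward; lengths in m; the calibration is good to about 2 mm. A picture is of the moment at which its call begins: read the wrist's pose just before it. There is no depth.
- robot.close_job(): hands the job in, once; it reports no verdict.
The state is a dict: "time": time; "joint_positions": joint angles; "qvel": joint speeds; "joint_torque": joint torques, N m; "tool_pos": TCP position; "ee_rot": TCP orientation; "wrist_force": force on the tool from outside, world axes, zero at the start; "wrist_torque": the same for the moment, N m; "width": finger opening in m.
Only numpy, scipy, OpenCV 4.12 (cv2) and the standard library are available. Lean on these libraries where they do the work, as an engineer would, in place of code of your own. Each camera call takes 0.05 s, during which the arm holds its last target. There are 200 camera calls.

## Working session

There is one attempt and no reset: what is moved stays moved. The work goes in short steps, Python scripts to look and compute and a tool call to move; the robot and the scene stay as the last step left them, time stands still between calls to the robot, and variables do not carry over. Pictures are saved under pics/ and viewed, about 8 in all and at most 12, crops included, and the job is handed in when it is done.

Besides the shell and the picture viewer there is one more tool, called after "Request:" as name(argument=value, ...) on one line, values as JSON. step_arm: Moves the arm, as the interface text tells. Its arguments: {"type":"object","properties":{"plan":{"type":"array"}},"required":["plan"]}

```bash
mkdir -p pics
cat > h.py <<'E'
import numpy as np,cv2
from bench import robot,cams
def ray(s,u,v):
    d=np.array(s['attitude'])
    if d.shape!=(3,3):
        from scipy.spatial.transform import Rotation as R
        d=R.from_euler('xyz',d).as_matrix() if d.size==3 else R.from_quat(d).as_matrix()
    return np.array(s['origin']),d@np.linalg.inv(s['camera_matrix'])@[u,v,1]
def onz(s,u,v,z):
    o,d=ray(s,u,v); return o+d*(z-o[2])/d[2]
E
python3 - <<'E'
from h import *
for n in('scene','top'):
    s=cams.snapshot(n); cv2.imwrite(f'pics/{n}0.png',s['frame'][:,:,::-1]); print(s['origin'],s['attitude'],s['camera_matrix'])
o=robot.get_obs();print(o['time'],o['tool_pos'],o['ee_rot'],o['width'],o['wrist_force'])
E
```

```text
[ 0.80216028 -0.38575999  0.66148908] [-2.476713   -0.00660362  0.61157066] [[368.54780758   0.         312.74964312]
 [  0.         368.54780758 204.09377337]
 [  0.           0.           1.        ]]
[0.39732963 0.00445164 0.86933946] [-2.92194895  0.00526368 -1.6394679 ] [[464.95697898   0.         312.96891604]
 [  0.         464.95697898 210.23517235]
 [  0.           0.           1.        ]]
0.1 [ 0.20377304 -0.51033725  0.20443482] [-3.13965222e+00 -2.17466913e-04  3.79817780e-01] 0.09425262213848197 [-0.57129316  0.00435817  1.16485807]
```

View pics/top0.png

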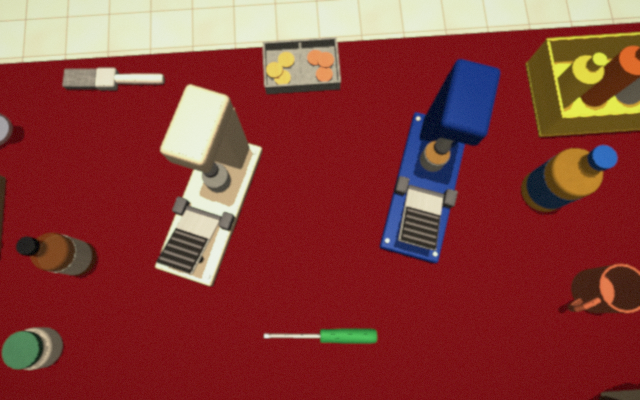

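View pics/scene0.png

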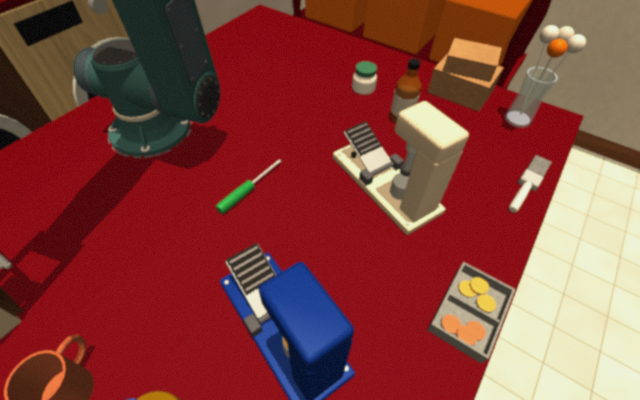

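The top view shows the blue press at right, with its pad at about (421,227), column beyond it and brass disc on the anvil at (435,155). The cream press is at left, with its pad at (185,250). In the scene view the blue pad is at about (250,269) and the treadle looks free. Next I'll measure it.

```bash
cat > m.py <<'E'
from h import *
S={}
for n,box in(('top',(395,180,450,260)),('scene',(215,235,290,325))):
    s=cams.snapshot(n);S[n]=s
    x0,y0,x1,y1=box; f=s['frame'][y0:y1,x0:x1].astype(int)
    mx=f.max(2);mn=f.min(2)
    m=((mx-mn<40)).astype(np.uint8)
    m=cv2.morphologyEx(m,cv2.MORPH_OPEN,np.ones((2,2),np.uint8))
    k,l,st,c=cv2.connectedComponentsWithStats(m)
    vis=cv2.resize(s['frame'][y0:y1,x0:x1,::-1],None,fx=6,fy=6,interpolation=cv2.INTER_CUBIC)
    mv=cv2.resize(m*255,None,fx=6,fy=6,interpolation=0)
    h=np.hstack([vis,cv2.merge([mv]*3)]); cv2.imwrite(f'pics/{n}crop.png',h if h.shape[1]<=800 else cv2.resize(h,(800,h.shape[0]*800//h.shape[1])))
# base axis: bolts on base top z=0.02
s=S['top']
a,b,c=[onz(s,*p,.02) for p in((387,240),(435,254),(418,118))]
print(a,b,c,'len',np.linalg.norm(c-a),'w',np.linalg.norm(a-b),'yaw',np.arctan2(*(c-a)[1::-1]))
print('pad',onz(s,421,227,.075),onz(S['scene'],250,269,.075))
E
python3 m.py; python3 -c "
import cv2,numpy as np
a=cv2.imread('pics/topcrop.png');b=cv2.imread('pics/scenecrop.png')
w=max(a.shape[1],b.shape[1]);p=lambda i:cv2.copyMakeBorder(i,0,0,0,w-i.shape[1],0)
o=np.vstack([p(a),p(b)]);print(a.shape,b.shape);k=min(1,600/o.shape[0]);print(k);cv2.imwrite('pics/both.png',cv2.resize(o,None,fx=k,fy=k))"
```

```text
[ 0.52117928 -0.13640573  0.02      ] [ 0.48931595 -0.22131963  0.02      ] [ 0.75687706 -0.22171891  0.02      ] len 0.25066269265916663 w 0.09069532705843138 yaw -0.3472896530988503
pad [ 0.53173547 -0.18841172  0.075     ] [ 0.53453009 -0.19132053  0.075     ]
(480, 660, 3) (480, 800, 3)
0.625
```

View pics/both.png

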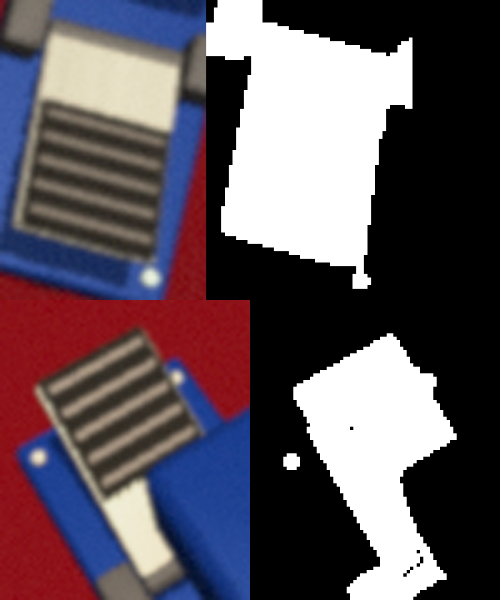

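The pad centre is about (0.532, -0.190) in both views (2 to 3 mm apart), and the press axis yaw is about -0.35. I'll move above it with shut fingers and the wide side of the gripper across the press.

Request:
step_arm(plan=[[[20,30,0,-0.12,0],[45,60,0,-0.24,0],[70,90,0,-0.36,0],[95,120,0,-0.48,0],[120,150,0,-0.6,0],[145,175,0,-0.73,0],[170,200,0,-0.73,0],[195,225,0,-0.73,0]]])

```text
time: 0.87
tool_pos: [0.3999, -0.2838, 0.2055]
ee_rot: [-3.141, -0.0, -0.351]
wrist_force: [-0.6, 0.0, 0.5]
width: 0.0444
```

Request:
step_arm(plan=[[[25,20,0,0,0],[50,40,0,0,0],[75,60,0,0,0],[100,80,0,0,0],[120,92,0,0,0],[133,96,-20,0,0],[133,96,-50,0,0],[133,96,-80,0,0]]])

```text
time: 1.53
tool_pos: [0.5334, -0.1894, 0.1253]
ee_rot: [3.141, -0.003, -0.348]
wrist_force: [-0.5, -0.5, -0.8]
width: 0.0006
```

Run:
```python
from h import *
o=robot.get_obs();print(o['time'],o['tool_pos'],o['ee_rot'],o['width'],o['wrist_force'])
a=cams.snapshot('top')['frame'][50:300,330:530];b=cams.snapshot('scene')['frame'][150:400,150:350]
cv2.imwrite('pics/ab.png',cv2.resize(np.hstack([a,b])[:,:,::-1],None,fx=2,fy=2))
```

```text
1.5333 [ 0.53344087 -0.18937533  0.12533314] [ 3.14122851e+00 -2.67935243e-03 -3.48303837e-01] 0.0005897616526481554 [-0.47281369 -0.47178347 -0.77139333]
```

View pics/ab.png

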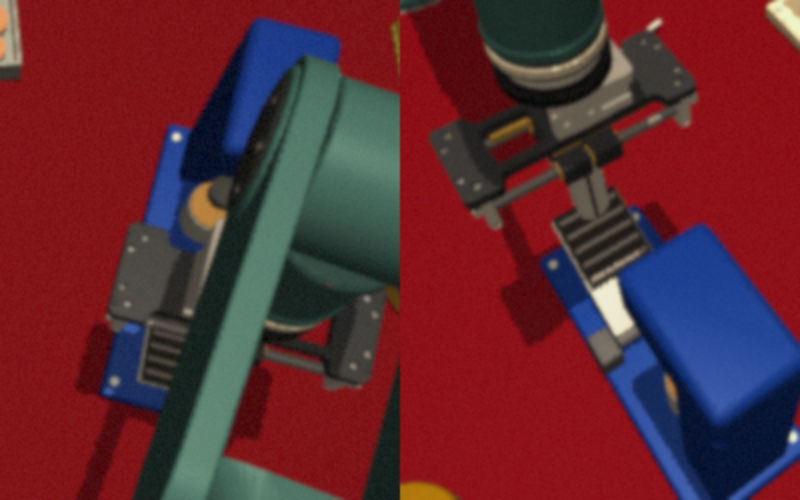

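Aligned over the pad, with clearance to the head. Descending, following the pad's arc away from the column.

Request:
step_arm(plan=[[[-4,1,-15,0,0],[-7,2,-30,0,0],[-8,3,-42,0,0],[-9,3,-46,0,0],[-11,4,-51,0,0],[-13,5,-57,0,0],[-14,5,-60,0,0],[-14,5,-60,0,0]]])

```text
time: 2.3
tool_pos: [0.5181, -0.185, 0.0661]
ee_rot: [3.141, -0.001, -0.35]
wrist_force: [-1.4, -0.3, 5.0]
width: 0.0005
```

Request:
step_arm(plan=[[[-1,0,-5,0,0],[-2,1,-10,0,0],[-3,1,-15,0,0],[-4,1,-19,0,0],[-4,1,-21,0,0],[-4,1,-21,0,0]]])

```text
time: 2.8
tool_pos: [0.5145, -0.1838, 0.0456]
ee_rot: [-3.141, -0.001, -0.35]
wrist_force: [-1.8, 2.6, 6.3]
width: 0.0005
```

Request:
step_arm(plan=[[[0,0,-2,0,0],[0,0,-3,0,0],[0,0,-4,0,0],[0,0,-4,0,0]]])

```text
time: 3.13
tool_pos: [0.5142, -0.1837, 0.0422]
ee_rot: [-3.141, -0.001, -0.35]
wrist_force: [-2.7, 2.7, 8.3]
width: 0.0002
```

Request:
step_arm(plan=[[[0,0,-1,0,0],[0,0,-2,0,0],[0,0,-2,0,0],[0,0,-2,0,0]]])

```text
time: 3.47
tool_pos: [0.5142, -0.1837, 0.0419]
ee_rot: [-3.142, -0.001, -0.35]
wrist_force: [-7.0, 3.1, 15.3]
width: 0.0003
```

It has reached the solid stop: the force jumped while z stayed at 42 mm. Pressing slightly more firmly, then holding.

Request:
step_arm(plan=[[[0,0,-1,0,0],[0,0,-1,0,0],[0,0,-1,0,0],[0,0,-1,0,0],[0,0,-1,0,0],[0,0,-1,0,0],[0,0,-1,0,0],[0,0,-1,0,0]]])

```text
time: 4.13
tool_pos: [0.5142, -0.1838, 0.0418]
ee_rot: [3.142, -0.001, -0.35]
wrist_force: [-7.6, 3.4, 18.7]
width: 0.0002
```

Run:
```python
from h import *
a=cams.snapshot('top')['frame'][50:300,330:530];b=cams.snapshot('scene')['frame'][150:400,150:350]
cv2.imwrite('pics/hold.png',cv2.resize(np.hstack([a,b])[:,:,::-1],None,fx=2,fy=2))
o=robot.get_obs();print(o['time'],o['tool_pos'],o['wrist_force'])
```

```text
4.2333 [ 0.51423172 -0.18372287  0.0418078 ] [-8.02505756  4.00976302 18.61828323]
```

View pics/hold.png

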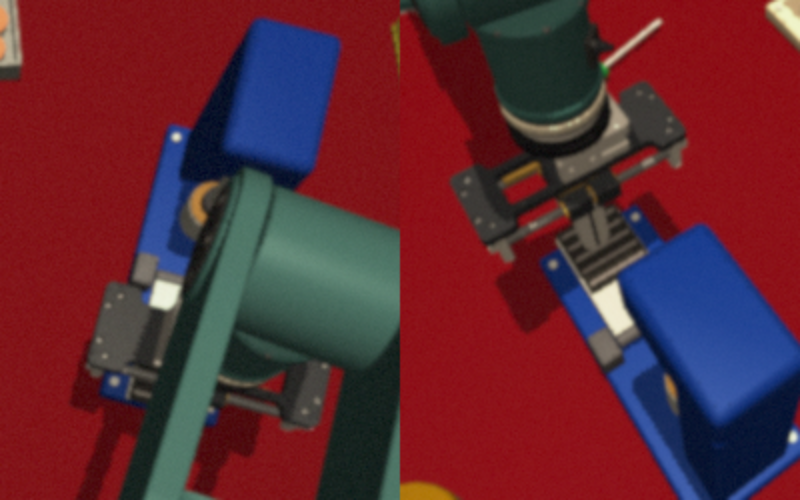

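The treadle is level (TCP at 41.8 mm, 19 N) and the gripper is clear of the head. I'll finish the hold, then rise smoothly.

Request:
step_arm(plan=[[[0,0,0,0,0],[0,0,0,0,0],[0,0,0,0,0],[0,0,0,0,0],[0,0,0,0,0],[0,0,0,0,0]]])

```text
time: 4.73
tool_pos: [0.5142, -0.1838, 0.0418]
ee_rot: [3.142, -0.001, -0.35]
wrist_force: [-6.6, 3.6, 18.9]
width: 0.0008
```

Request:
step_arm(plan=[[[0,0,5,0,0],[2,0,12,0,0],[3,-1,20,0,0],[4,-1,28,0,0],[4,-1,36,0,0],[4,-1,46,0,0],[2,0,62,0,0],[0,0,85,0,0]]])

```text
time: 5.4
tool_pos: [0.5118, -0.1827, 0.1205]
ee_rot: [-3.141, 0.007, -0.35]
wrist_force: [-0.6, 0.1, -0.2]
width: 0.0004
```

Request:
step_arm(plan=[[[-15,0,30,0,0],[-40,0,60,0,0],[-70,-10,80,0,0],[-100,-20,80,0,0],[-130,-40,80,0,0],[-155,-65,80,0,0],[-180,-95,80,0,0],[-180,-95,80,0,0]]])

```text
time: 6.07
tool_pos: [0.3294, -0.2824, 0.2021]
ee_rot: [3.139, 0.003, -0.358]
wrist_force: [-0.0, 0.5, -0.1]
width: 0.0007
```

Run:
```python
from h import *
a=cams.snapshot('top')['frame'];b=cams.snapshot('scene')['frame']
cv2.imwrite('pics/end.png',cv2.resize(np.hstack([a[40:300,330:530],b[140:400,150:350]])[:,:,::-1],None,fx=2,fy=2))
for n,f,f0 in(('top',a,cv2.imread('pics/top0.png')),('scene',b,cv2.imread('pics/scene0.png'))):
    d=cv2.absdiff(f[:,:,::-1],f0).max(2)
    for nm,(x0,y0,x1,y1) in {'top':{'blue':(395,185,450,260),'cream':(150,190,240,290)},'scene':{'blue':(215,235,290,325),'cream':(330,110,420,200)}}[n].items(): print(n,nm,(d[y0:y1,x0:x1]>40).mean())
o=robot.get_obs();print(o['time'],o['tool_pos'],o['wrist_force'])
```

```text
top blue 0.0
top cream 0.0
scene blue 0.0
scene cream 0.0
6.1667 [ 0.33272666 -0.27912989  0.20207282] [-0.10953509 -0.25293636 -0.03466502]
```

View pics/end.png

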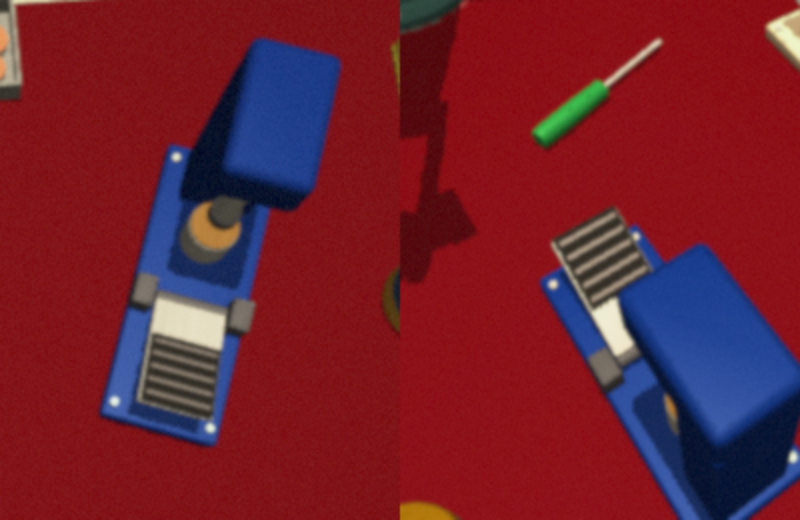

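The treadle is back up, matching its starting picture, and the disc is still in place on the anvil. Both presses show no change.

```bash
python3 -c "
from bench import robot
print(robot.close_job())"
```

```text
the job is handed in; nothing more can be done
None
```

I pressed the blue press's treadle down to its stop, held it there for more than 1.2 s, let it spring back up and handed the job in at about 6.2 s.

- **Stop reached:** the fingertips stayed at 41.8 mm while the upward force rose from 8 N to 19 N. That matches the 42 mm given for the stop; there is no direct reading of the treadle angle.
- **After release:** the treadle areas of both presses match the starting pictures in both views. The brass disc is still on the anvil, and the cream press was never approached.
- **Robot:** it is clear of everything, and the wrist force reads about zero.

No check failed. The two cameras placed the pad 2 to 3 mm apart, which made no difference to the press.

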